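Wedge the spring clip off the display bar

ROBOT

A 7-joint arm with a two-finger parallel gripper is mounted at the origin on the work surface. World frame = base frame: x ahead of the robot, y to its left, z up, the work surface at z = 0. Lengths are in m, angles in rad, forces in N, time in s.
With the tool pointing down it reaches from about 0.425 to 0.875 m from the base axis. Payload 4.7 kg.
Tool frame: the origin (TCP) lies midway between the tips of the shut fingers; the grasp point (between the pads) lies 19 mm behind it (ctrl.grip_depth is the distance from the TCP to the grasp point, in m); z points along the fingers, y is the direction in which the jaws open and shut (so a half turn about z gives the same grasp; the last joint's range is limited). The gripper opens to 87 mm and grips with 3 to 60 N. Pads are 19 mm wide; open, the fingers measure 117 mm over their backs; the gripper's body (75 mm by 190 mm) begins 51 mm behind the grasp point.
Start: joints at [1.196, 0.321, -0.07, 1.45, 0.023, 1.371, -0.057], TCP at [0.246, -0.602, 0.223] pointing down, gripper open.
Joint ranges: [-2.86, 2.86], [-0.3, 2.09], [-1.38, 1.24], [0.06, 2.45], [-1.56, 4.7], [0.09, 2.05], [-2.69, 2.69]. Speed limits (rad/s): [2.57, 2.57, 3.14, 3.14, 3.14, 3.14, 3.14].

INTERFACE

Orientations are given as a rotation vector (axis times angle).
In Python, from bench import ctrl gives the robot as it stands. The module is installed in compiled form; this text tells all that it offers.
- The arm moves only by the shell command python3 -m inch 'ROWS' [FORCE]. ROWS is JSON, a list of rows, each a list of 5 numbers: the opening, from -1 (shut) to 1 (fully open), so that 0 is half open, then the shift along the tool's x, y, z in mm, then the turn about the tool's z in rad. In form: [[fingers, tx, ty, tz, twist], ...]. A call has 1 to 5 rows; each row shifts and turns the pose as measured when the row begins, along the tool's axes as they then stand; what a row does not reach is not made up. A row lasts 1/8 s, in which the tool goes at most 62.5 mm and 10.7 degrees, less where a joint would pass 70% of its speed; a pose out of reach is approached as far as the arm can. A call is refused whole if a number of a shift passes 62.5 or a number of a turn 0.188, either way. A call with a gripper value outside its range is refused whole. The fingers move at their own pace and stop on an object; FORCE is the grip in N (left out, the last holds). Time passes only in rows, so rows that do not move let the fingers close. It gives the time, the measured TCP pose, the force and the opening at its end, in the units of the state.
- ctrl.get_state(): the state, without advancing time (a new reading comes with each control period).
- ctrl.get_image(name): name is "side" or "top" or "wrist"; returns a dict with "color" (480x640x3 uint8, red, green, blue), "range_z" (480x640 float32, m along the optical axis (not along the pixel's ray), 0 where there is no reading), "K" (3x3 intrinsics, pixels), "R" (3x3) and "t" (3): a world point X has camera coordinates R X + t. Camera axes: x right, y down, z forward; pixel columns grow to the right and rows downward; lengths in m; the calibration is good to about 2 mm. The wrist camera is an equidistant fisheye: a pixel r from the principal point sees the ray r / f radians off the axis. A picture is of the moment at which its call begins.
- ctrl.close_job(): hands the job in, once; it reports no verdict.
The state is a dict: "time": time; "joint_positions": joint angles; "qd": joint speeds; "joint_torque": joint torques, N m; "position": TCP position; "tool_rot": TCP orientation; "ft_force": force on the tool from outside, world axes, zero at the start; "torque": the same for the moment, N m; "grip_width": opening from 0.0 (shut) to 1.0 (fully open).
Only numpy, scipy, OpenCV 4.12 (cv2) and the standard library are available. Lean on these libraries where they do the work, as an engineer would, in place of code of your own. Each camera call takes 0.05 s, during which the arm holds its last target. There are 200 camera calls.

TASK

Clear the display bar: draw the wooden wedge out of the small open-fronted box by its blade, lay it flat on the table, let go, and take it again by its handle. Slide it along the bar's top under the spring clip's tongue to lift the tooth from its notch, and push on until the clip drops off the bar's free end into the tray; then lay the wedge flat on the table, clear of the tray. Keep the gripper off the clip, and leave the tumbler, paint jar and tape roll alone.

Things in the scene. Friction and masses are not known exactly. Their poses are not given: they have to be found in the camera images.
- wedge_grip (a point): Centre of the handle of a 125 mm light-wood wedge, 12 mm above its flat underside. x points along the wedge to the blade's tip, z up. Handle: block 75 long, 24 wide, 24 high, centred here. Blade: 16 wide, from 37.5 to 87.5 mm ahead of this point, its top sloping from 20 high at the heel to 2 at the tip; underside flush with the handle's. About 70 g. At the start the handle is inside the art box.
- artbox: Small fixed dusty-rose box, 100 x 78 x 46 mm, with a roof (underside at 42 mm) and one open end: the mouth, 70 mm wide, is 50 mm from the origin in its +x. No floor: the wedge lies on the table. Origin: centre of its underside; z up. A flat grey catch on the roof reaches 52 mm.
- stand: Fixed stand: a level square aluminium bar along its x axis on one foot (x -105 to -65) and a dark base plate (90 wide, 12 high). Bar 18 mm wide, 16 high, top 100 mm above the table, from x -120 to its free end at x +50 mm. Origin: on the table under the middle of a notch across the bar's top (x -5 to +5, 4 deep). z up. Nothing stands above the bar but the clip.
- clip_mid (a point): Dark steel spring clip on the bar, 74 x 26 mm, 60 g. On the bar this point is on its centre line at the height of the bar's top, over the notch's middle; x points to the free end, z up. A sleeve round the bar is 14 to 38 mm ahead of it; its floor runs back under the bar to 25 mm behind. A tooth under the tongue, below this point, sits 2.5 mm in the notch till the tongue is raised.
- tongue (a joint): Angle of the clip's tongue about a cross hinge on the sleeve 50 mm ahead of clip_lip, rad: 0 at rest, grows as the lip is raised, up to 0.4. The tooth (half-way along) is clear of the notch from 0.06 to 0.1. The lip starts to rise at 1.5 N and needs 0.2 N more per mm. Pushing the wedge takes a few newtons.
- tray: Shallow white fixed tray below the bar's free end, 150 (x) by 116 mm, 22 high, walls and floor 4 mm. Origin: centre of its underside; x parallel to the bar. It lies 110 mm ahead of the stand's origin, 60 mm beyond the bar's free end. The clip drops off once its whole floor plate is past the bar's end.
- tumbler_mid (a point): Salmon drinks tumbler, 68 mm across, 190 mm high, standing; this point is its centre. Leave alone.
- paintjar_mid (a point): Small paint jar with white lid, 48 mm across, 55 mm high, standing; this point is its centre. Leave alone.
- tape_mid (a point): Roll of paper tape lying flat, 72 mm across, 22 mm high; this point is its centre. Leave alone.
- wedge_tip (a point): Tip of the wedge's blade at its underside, 87.5 mm ahead of wedge_grip along x (12 mm lower). The last 10 mm of the underside turn up 0.8 mm. Axes as wedge_grip. At the start the blade stands out of the art box's mouth, its heel 3 to 10 mm outside.
- clip_lip (a point): On the underside of the clip's tongue where its lip begins to flare up: 25 mm behind clip_mid, 3 mm above the bar's top at rest. The tongue is 18 mm wide, above the bar. The lip flares 12 mm further back, up to 10 mm above the bar's top: the wedge's tip goes in under it, sliding on the bar's top towards the free end (+x).

How it is judged:
By the outcome, as a careful person would: the job done as asked, in the order asked, and still so for the second after the job is handed in, with the robot touching nothing.
It also fails if it takes over 53 s, if anything falls off the work surface, if the arm or the gripper's body presses on something with over 40 N, if the wrist force passes 120 N, or if a joint passes its speed limit or range.

## Working session

There is one attempt and no reset: what is moved stays moved. The work goes in short steps, Python scripts to look and compute and a shell command to move; the robot and the scene stay as the last step left them, time stands still between calls to the robot, and variables do not carry over. Pictures are saved under pics/ and viewed, about 8 in all and at most 12, crops included, and the job is handed in when it is done.

```bash
mkdir -p pics; cat > h.py <<'E'
import numpy as np, cv2
from bench import ctrl
from scipy.spatial.transform import Rotation as Ro
def snap(n,f):
    im=ctrl.get_image(n); cv2.imwrite(f'pics/{f}.png',im['color'][:,:,::-1]); np.savez(f'pics/{f}.npz',**im); return im
def world(im,u,v,z=None):
    K,R,t=im['K'],im['R'],im['t']; d=im['range_z'][int(v),int(u)]
    ray=np.array([(u-K[0,2])/K[0,0],(v-K[1,2])/K[1,1],1.])
    if z is None: return R.T@(ray*d-t)
    c=-R.T@t; r=R.T@ray; return c+r*(z-c[2])/r[2]
def st():
    s=ctrl.get_state(); print(s['time'],np.round(s['position'],4),np.round(s['tool_rot'],3),'F',np.round(s['ft_force'],1),'g',round(s['grip_width'],3),'q',np.round(s['joint_positions'],2))
    print(np.round(Ro.from_rotvec(s['tool_rot']).as_matrix(),3).tolist()); return s
E
python3 - <<'E'
from h import *
st()
for n in('top','side'):
    im=snap(n,n+'0'); print(im['K'],np.round(-im['R'].T@im['t'],3),np.round(im['R'],2).tolist())
E
```

```text
0.0 [ 0.2461 -0.601   0.2215] [-3.081e+00 -6.070e-01  1.000e-03] F [ 0.  -0.1 -0.9] g 0.996 q [ 1.2   0.32 -0.07  1.45  0.02  1.37 -0.06]
[[0.925, 0.379, -0.001], [0.379, -0.925, 0.002], [-0.0, -0.002, -1.0]]
[[437.20076914   0.         316.34967863]
 [  0.         437.20076914 240.00687086]
 [  0.           0.           1.        ]] [ 0.454 -0.066  0.839] [[0.01, -1.0, 0.02], [-0.99, -0.02, -0.16], [0.16, -0.02, -0.99]]
[[505.81305064   0.         320.5797932 ]
 [  0.         505.81305064 236.95967826]
 [  0.           0.           1.        ]] [ 0.398 -0.891  0.743] [[0.98, -0.2, -0.02], [-0.14, -0.61, -0.78], [0.14, 0.77, -0.62]]
```

View pics/top0.png

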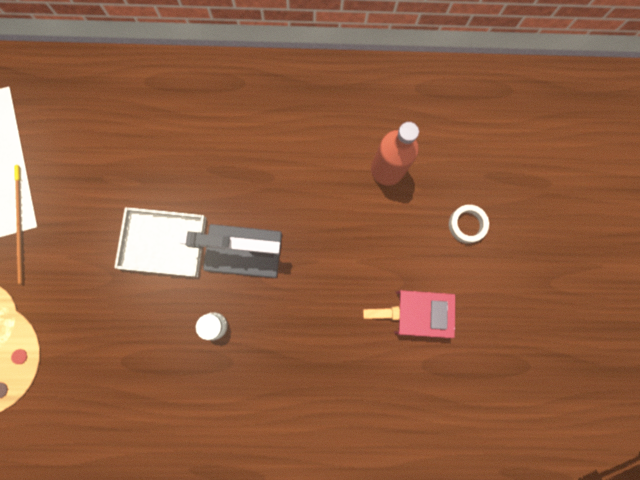

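View pics/side0.png

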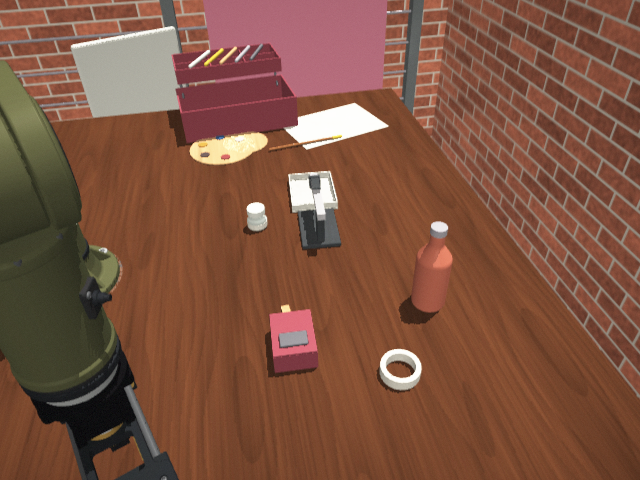

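The top view has the tray at about (160,243), the bar at (190–280,240), the box at (427,314) and the blade at (365–398,314). The jar, tumbler and tape stand clear. I'll enlarge the stand and box next.

```bash
python3 - <<'E'
from h import *
im=dict(np.load('pics/top0.npz')); c=im['color'][:,:,::-1]
a=cv2.resize(c[200:285,110:290],None,fx=4,fy=4,interpolation=cv2.INTER_CUBIC)
b=cv2.resize(c[285:345,355:475],None,fx=4,fy=4,interpolation=cv2.INTER_CUBIC)
o=np.zeros((590,720,3),np.uint8); o[:340,:720]=a; o[345:585,:480]=b
cv2.imwrite('pics/crop.png',o)
# height map points
v,u=np.mgrid[0:480,0:640]; K=im['K']; d=im['range_z']
P=np.stack([(u-K[0,2])/K[0,0]*d,(v-K[1,2])/K[1,1]*d,d],-1)-im['t']; P=P@im['R']
np.save('pics/P.npy',P)
def rect(m,name):
    q=P[m]; 
    r=cv2.minAreaRect((q[:,:2]*1000).astype(np.float32)); print(name,len(q),'c',np.round(r[0],1),'size',np.round(r[1],1),'ang',round(r[2],1),'z',np.round(np.median(q[:,2]),4))
def box(u0,u1,v0,v1): return (u>=u0)&(u<u1)&(v>=v0)&(v<v1)&(d>0)
z=P[...,2]
print('table',np.median(z[300:330,250:340]))
rect(box(355,475,285,345)&(z>.036)&(z<.048),'roof')
rect(box(355,475,285,345)&(z>.048),'catch')
bl=box(355,398,285,345)&(z>.0035); rect(bl,'blade')
rect(box(230,290,225,255)&(z>.09)&(z<.103),'bar')
rect(box(180,290,215,265)&(z>.09),'bar+clip')
rect(box(180,250,215,265)&(z>.103),'clip')
rect(box(110,208,200,285)&(z>.015)&(z<.03),'tray')
rect(box(203,290,220,285)&(z>.007)&(z<.02),'base')
rect(box(180,240,300,350)&(z>.045),'jar')
rect(box(360,430,110,200)&(z>.1),'tumbler'); rect(box(440,500,200,250)&(z>.012),'tape')
q=P[bl]; print(np.round(q[np.argmax(q[:,1])],4))
E
```

```text
table -0.00014373899816974545
roof 1818 c [ 453.3 -284.4] size [99.8 78. ] ang 86.9 z 0.0459
catch 602 c [ 452.9 -284.3] size [97.3 75.3] ang 87.0 z 0.0514
blade 334 c [ 452.1 -198.1] size [ 76.  104.8] ang 86.1 z 0.0133
bar 545 c [564.6  23.9] size [84.4 18.4] ang 85.1 z 0.0998
bar+clip 1204 c [568.4  66.5] size [170.   26.5] ang 85.3 z 0.1012
clip 476 c [570.7  87.6] size [102.8  25.5] ang 86.3 z 0.1063
tray 702 c [580.6 210.6] size [150.8 116.5] ang 85.2 z 0.021
base 2500 c [571.1  61.6] size [151.2  96.5] ang 85.0 z 0.0118
jar 493 c [425.7 103.7] size [41.9 41.8] ang 19.5 z 0.0547
tumbler 1412 c [ 732.5 -221.3] size [66.7 57.4] ang 65.8 z 0.136
tape 614 c [ 626.5 -378.7] size [70.2 70.9] ang 1.1 z 0.0216
[ 0.4311 -0.1594  0.0041]
```

View pics/crop.png

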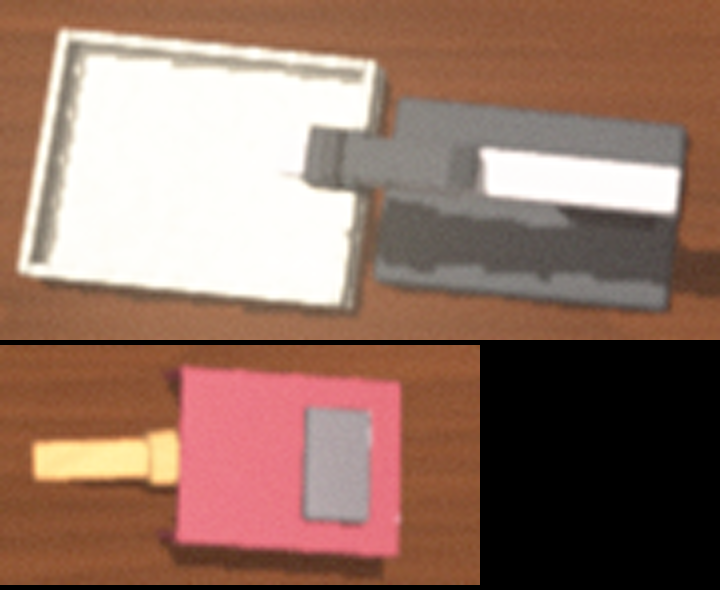

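The crop shows the blade's tip at original pixel (363,314), the handle's front at (392,313) and the mouth edge at (400,313). Bar, stand and tray agree within about 1 mm: stand origin near (571,101) mm, axis at 85.1°. I'll turn the tool and move above the blade.

```bash
cat >> h.py <<'E'
def delta(p,yaw):
    "tool-frame shift (mm) from now to p, and twist (rad) to bring tool x to world yaw (deg)"
    s=ctrl.get_state(); R=Ro.from_rotvec(s['tool_rot']).as_matrix()
    y=np.degrees(np.arctan2(R[1,0],R[0,0])); e=(yaw-y+180)%360-180
    print('t',round(s['time'],2),'pos',np.round(np.array(s['position'])*1e3,1),'yaw',round(y,2),'F',np.round(s['ft_force'],1),'g',round(s['grip_width'],3)); print('shift',np.round(R.T@(np.array(p)*1e3-np.array(s['position'])*1e3),1),'twist',round(-np.radians(e),3),'q',np.round(s['joint_positions'],2))
E
python3 - <<'E'
from h import *
im=dict(np.load('pics/top0.npz')); P=np.load('pics/P.npy')
for n,u,v,z in [('tip',363.3,314,.002),('blade heel',391.5,313.5,.02),('handle front',392.5,313.2,.024),('mouth',400,313,.046)]: print(n,np.round(world(im,u,v,z)*1e3,1), world(im,u,v)*1e3)
E
python3 -m inch '[[1,0,0,0,-0.187],[1,0,0,0,-0.187],[1,0,0,0,-0.187],[1,0,0,0,-0.187],[1,0,0,0,-0.187]]'
python3 -c "
from h import *
delta([.452,-.185,.15],87)"
```

```text
tip [ 451.7 -175.3    2. ] [ 451.73892999 -175.39887948    1.59585575]
blade heel [ 453.5 -225.5   20. ] [ 453.46086134 -225.8570203    17.99755302]
handle front [ 454.  -226.6   24. ] [ 454.03800001 -227.48235794   19.2689754 ]
mouth [ 454.6 -235.8   46. ] [ 454.57671021 -236.08840643   44.48906412]
time: 0.72
position: [0.2455, -0.5994, 0.2181]
tool_rot: [-2.464, -1.936, -0.003]
ft_force: [-0.9, -1.2, 0.5]
grip_width: 1.001
t 0.72 pos [ 245.5 -599.4  218.1] yaw 76.32 F [-0.9 -1.2  0.5] g 1.001
shift [451.  103.   70.3] twist -0.186 q [ 1.29  0.33 -0.19  1.45  0.06  1.37  0.86]
```

```bash
python3 -m inch '[[1,55,10,8,-0.15],[1,55,10,8,-0.12],[1,55,10,8,0],[1,55,10,8,0],[1,55,10,8,0]]'
python3 -c "
from h import *
delta([.452,-.21,.15],91.5)"
```

```text
time: 1.35
position: [0.3057, -0.3233, 0.1756]
tool_rot: [-2.176, -2.253, -0.005]
ft_force: [0.6, 0.5, 0.7]
grip_width: 0.999
t 1.35 pos [ 305.7 -323.3  175.6] yaw 92.0 F [0.6 0.5 0.7] g 0.999
shift [107.9 150.3  25.9] twist 0.009 q [ 1.16 -0.07 -0.39  1.98 -0.03  1.24  0.82]
```

```bash
python3 -m inch '[[1,30,40,0,0],[1,30,40,5,0],[1,30,40,10,0],[1,17,30,10,0],[1,0,0,0,0]]'
python3 - <<'E'
from h import *
delta([.4534,-.212,.003],92)
im=snap('wrist','w1'); print(im['K'],np.round(-im['R'].T@im['t'],3),np.round(im['R'],3).tolist())
im=snap('top','t1'); cv2.imwrite('pics/t1c.png',cv2.resize(im['color'][255:375,330:490,::-1],None,fx=4,fy=4,interpolation=cv2.INTER_CUBIC))
E
```

```text
time: 1.98
position: [0.4538, -0.2017, 0.1484]
tool_rot: [-2.169, -2.256, -0.002]
ft_force: [-1.2, -2.0, -0.1]
grip_width: 1.0
t 1.98 pos [ 453.8 -201.7  148.4] yaw 92.25 F [-1.2 -2.  -0.1] g 1.0
shift [-11.6   0.2 145.3] twist 0.004 q [ 0.95  0.09 -0.61  1.89  0.05  1.18  0.37]
[[371.64829954   0.         320.82237289]
 [  0.         371.64829954 242.20008798]
 [  0.           0.           1.        ]] [ 0.452 -0.131  0.31 ] [[0.999, 0.041, -0.008], [0.041, -0.965, 0.258], [0.003, -0.258, -0.966]]
```

View pics/w1.png

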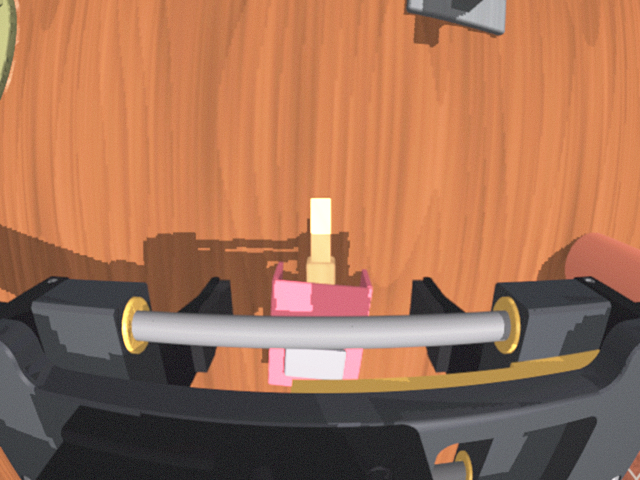

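The wrist view shows the tip centred at about (320.5,198), the handle front at about (321,259), and the fingers well either side of the blade.

```bash
cat >> h.py <<'E'
def fish(im,u,v,z):
    K,R,t=im['K'],im['R'],im['t']; d=np.array([u-K[0,2],v-K[1,2]]); r=np.hypot(*d); a=r/K[0,0]
    ray=R.T@np.r_[d/max(r,1e-9)*np.sin(a),np.cos(a)]; c=-R.T@t; return c+ray*(z-c[2])/ray[2]
E
python3 - <<'E'
from h import *
im=dict(np.load('pics/w1.npz'))
for u,v,z in[(320.5,198,.002),(321,257,.024),(321,283,.024)]: print(np.round(fish(im,u,v,z)*1e3,1))
c=im['color'][190:290:6,300:345].astype(int)
for i,r in enumerate(c):
    m=np.where((r[:,1]>140)&(r[:,0]>200))[0]
    if len(m): print(190+6*i,300+m.min(),300+m.max(),len(m))
E
```

```text
[ 450.8 -175.5    2. ]
[ 453.2 -220.1   24. ]
[ 454.1 -242.6   24. ]
190 316 334 8
196 332 334 3
202 310 333 24
208 310 334 23
214 310 332 23
220 310 332 23
226 310 332 23
232 310 331 22
238 311 330 20
244 311 330 20
250 311 330 20
256 310 331 22
262 307 333 27
268 306 334 29
274 307 334 28
280 307 334 28
286 300 311 12
```

```bash
python3 -m inch '[[0.2,-5,0,45,0],[0.2,-4,0,45,0],[0.2,0,0,40,0],[0.2,0,0,12,0],[0.2,0,0,0,0]]' 25
python3 -c "
from h import *
delta([.4528,-.211,.003],92.5)"
```

```text
time: 2.7
position: [0.4477, -0.2219, 0.0061]
tool_rot: [-2.193, -2.243, 0.008]
ft_force: [-2.6, 1.5, 0.6]
grip_width: 0.616
t 2.7 pos [ 447.7 -221.9    6.1] yaw 91.29 F [-2.6  1.5  0.6] g 0.616
shift [10.8  5.3  3. ] twist -0.021 q [ 0.92  0.28 -0.57  2.02  0.2   0.9   0.27]
```

```bash
python3 -m inch '[[0,11,5,2,-0.02],[0,0,0,0,0]]'
python3 -c "
from h import *
delta([.4528,-.211,.003],92.5)"
```

```text
time: 2.95
position: [0.4535, -0.2126, 0.0067]
tool_rot: [-2.175, -2.267, 0.009]
ft_force: [-0.9, -0.4, 0.3]
grip_width: 0.517
t 2.95 pos [ 453.5 -212.6    6.7] yaw 92.38 F [-0.9 -0.4  0.3] g 0.517
shift [ 1.6 -0.7  3.7] twist -0.002 q [ 0.9   0.28 -0.57  2.02  0.2   0.9   0.26]
```

```bash
python3 -m inch '[[0,0,-1,4,0],[-1,0,0,0,0],[-1,0,0,0,0],[-1,0,0,0,0],[-1,0,0,0,0]]' 25
python3 -c "
from h import *
delta([.4528,-.211,.003],92.5)"
```

```text
time: 3.58
position: [0.4542, -0.2139, 0.0047]
tool_rot: [2.173, 2.264, -0.008]
ft_force: [-0.9, 0.6, -0.2]
grip_width: 0.181
t 3.58 pos [ 454.2 -213.9    4.7] yaw 92.35 F [-0.9  0.6 -0.2] g 0.181
shift [ 2.9 -1.3  1.7] twist -0.003 q [ 0.9   0.29 -0.57  2.02  0.21  0.89  0.26]
```

```bash
python3 -m inch '[[-1,15,0,0,0],[-1,25,0,0,0],[-1,25,0,0,0],[-1,25,0,0,0],[-1,15,0,0,0]]'
python3 -c "
from h import *
delta([.4528,-.106,.004],92.5)"
```

```text
time: 4.2
position: [0.4504, -0.1048, 0.0047]
tool_rot: [2.172, 2.26, -0.008]
ft_force: [0.3, -1.3, -1.0]
grip_width: 0.179
t 4.2 pos [ 450.4 -104.8    4.7] yaw 92.29 F [ 0.3 -1.3 -1. ] g 0.179
shift [-1.3  2.3  0.7] twist -0.004 q [ 0.78  0.21 -0.65  2.11  0.18  0.87  0.06]
```

```bash
python3 -m inch '[[0.2,0,0,0,0],[0.2,0,0,0,0],[0.2,0,0,0,0],[0.2,0,0,-40,0],[0.2,0,0,-40,0]]'
python3 - <<'E'
from h import *
delta([.455,-.154,.06],92.5)
im=snap('wrist','w2'); cv2.imwrite('pics/w2c.png',cv2.resize(im['color'][150:400,200:440,::-1],None,fx=2.4,fy=2.4,interpolation=cv2.INTER_CUBIC))
E
```

```text
time: 4.82
position: [0.4471, -0.1044, 0.0831]
tool_rot: [-2.177, -2.263, 0.012]
ft_force: [1.3, 0.3, 1.4]
grip_width: 0.584
t 4.83 pos [ 447.1 -104.4   83.1] yaw 92.22 F [1.3 0.3 1.4] g 0.584
shift [-49.8   6.1  23.3] twist -0.005 q [ 0.83  0.08 -0.68  2.05  0.06  1.04  0.16]
```

View pics/w2c.png

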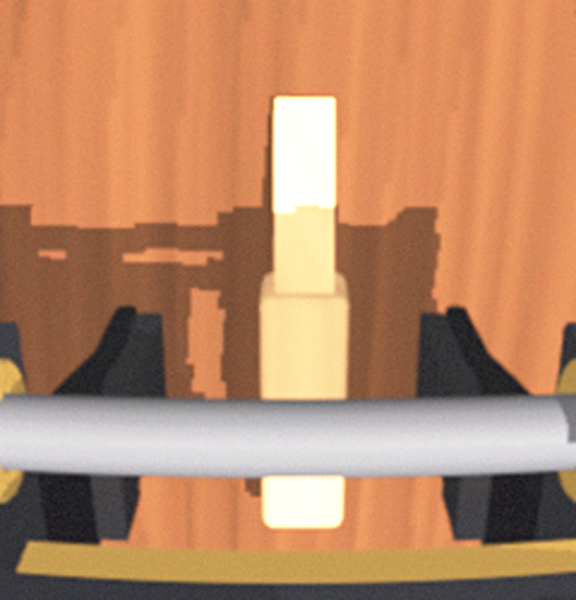

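The wedge lies flat and free of the box. In the crop the tip is at (304,97), the handle's front top edge at (304,295) and its rear at (303,527).

```bash
python3 - <<'E'
from h import *
im=dict(np.load('pics/w2.npz'))
p=[fish(im,200+a/2.4,150+b/2.4,z)*1e3 for a,b,z in[(304.5,97,.002),(304.5,292,.024),(303,527,.024)]]
print(np.round(p,1))
for i,j in((2,0),(2,1),(1,0)): d=p[j]-p[i]; print(np.degrees(np.arctan2(d[1],d[0])),np.hypot(*d[:2]))
print('rot',np.round(im['R'],3).tolist())
E
```

```text
[[ 448.4  -64.6    2. ]
 [ 450.3 -112.9   24. ]
 [ 453.4 -187.7   24. ]]
92.30396755840857 123.19659210401855
92.31717193158032 74.86549733091746
92.2835138137194 48.33109984083811
rot [[0.999, 0.04, -0.007], [0.04, -0.962, 0.271], [0.004, -0.271, -0.963]]
```

```bash
python3 -m inch '[[0.2,-24,3,5,0],[0.2,-23,2,18,0],[0.2,0,0,25,0],[0.2,0,0,20,0],[0.2,0,0,6,0]]' 40
python3 -c "
from h import *
delta([.452,-.151,.005],92.3)"
```

```text
time: 5.5
position: [0.4571, -0.1635, 0.0106]
tool_rot: [2.182, 2.248, -0.011]
ft_force: [-0.4, 0.5, -0.1]
grip_width: 0.606
t 5.5 pos [ 457.1 -163.5   10.6] yaw 91.7 F [-0.4  0.5 -0.1] g 0.606
shift [12.7 -4.7  5.4] twist -0.011 q [ 0.84  0.25 -0.61  2.06  0.19  0.89  0.16]
```

```bash
python3 -m inch '[[0.2,12,-5,5,-0.01],[0.2,0,0,0,0]]'
python3 -c "
from h import *
delta([.452,-.151,.005],92.3)"
```

```text
time: 5.75
position: [0.4507, -0.1515, 0.0044]
tool_rot: [2.173, 2.26, -0.012]
ft_force: [-0.1, 0.3, 0.8]
grip_width: 0.6
t 5.75 pos [ 450.7 -151.5    4.4] yaw 92.24 F [-0.1  0.3  0.8] g 0.6
shift [ 0.5  1.3 -0.6] twist -0.001 q [ 0.83  0.24 -0.62  2.08  0.19  0.87  0.15]
```

```bash
python3 -m inch '[[-1,0,1,0,0],[-1,0,0,0,0],[-1,0,0,0,0],[-1,0,0,0,0],[-1,0,0,0,0]]' 40
python3 -c "
from h import *
st();delta([.452,-.151,.125],85.1)"
```

```text
time: 6.38
position: [0.4533, -0.1522, 0.0063]
tool_rot: [2.169, 2.258, -0.011]
ft_force: [0.0, 0.5, -0.8]
grip_width: 0.275
6.375 [ 0.4533 -0.1522  0.0063] [ 2.169  2.258 -0.011] F [ 0.   0.5 -0.8] g 0.275 q [ 0.83  0.24 -0.62  2.08  0.19  0.87  0.14]
[[-0.04, 0.999, 0.003], [0.999, 0.04, -0.012], [-0.012, 0.002, -1.0]]
t 6.38 pos [ 453.3 -152.2    6.3] yaw 92.28 F [ 0.   0.5 -0.8] g 0.275
shift [  -0.3   -1.  -118.8] twist 0.125 q [ 0.83  0.24 -0.62  2.08  0.19  0.87  0.14]
```

```bash
python3 -m inch '[[-1,0,0,-40,0],[-1,0,0,-45,0],[-1,0,0,-45,0.06],[-1,0,0,0,0.06],[-1,0,0,0,0]]'
python3 -c "
from h import *
st();delta([.5574,-.0607,.14],85.1)"
```

```text
time: 7.0
position: [0.4521, -0.1504, 0.1396]
tool_rot: [2.305, 2.121, -0.011]
ft_force: [-0.4, 0.8, -0.3]
grip_width: 0.276
7.0 [ 0.4521 -0.1504  0.1396] [ 2.305  2.121 -0.011] F [-0.4  0.8 -0.3] g 0.276 q [ 0.89  0.04 -0.64  1.96  0.04  1.15  0.15]
[[0.083, 0.997, 0.001], [0.996, -0.083, -0.011], [-0.011, 0.002, -1.0]]
t 7.0 pos [ 452.1 -150.4  139.6] yaw 85.25 F [-0.4  0.8 -0.3] g 0.276
shift [98.1 97.6 -1.3] twist 0.003 q [ 0.89  0.04 -0.64  1.96  0.04  1.15  0.15]
```

```bash
python3 -m inch '[[-1,20,25,0,0],[-1,25,25,0,0],[-1,25,25,0,0],[-1,20,18,0,0],[-1,0,0,0,0]]'
python3 - <<'E'
from h import *
st();delta([.5574,-.0607,.125],85.1)
im=snap('wrist','w3'); cv2.imwrite('pics/w3c.png',cv2.resize(im['color'][40:290,200:440,::-1],None,fx=2.4,fy=2.4,interpolation=cv2.INTER_CUBIC))
im=snap('side','s3')
E
```

```text
time: 7.62
position: [0.5525, -0.0667, 0.1349]
tool_rot: [2.305, 2.129, -0.015]
ft_force: [-0.9, 0.2, 0.0]
grip_width: 0.276
7.625 [ 0.5525 -0.0667  0.1349] [ 2.305  2.129 -0.015] F [-0.9  0.2  0. ] g 0.276 q [ 0.7   0.26 -0.72  1.77  0.19  1.18 -0.16]
[[0.079, 0.997, -0.004], [0.997, -0.079, -0.01], [-0.01, -0.004, -1.0]]
t 7.62 pos [552.5 -66.7 134.9] yaw 85.45 F [-0.9  0.2  0. ] g 0.276
shift [6.5 4.4 9.8] twist 0.006 q [ 0.7   0.26 -0.72  1.77  0.19  1.18 -0.16]
```

View pics/w3c.png

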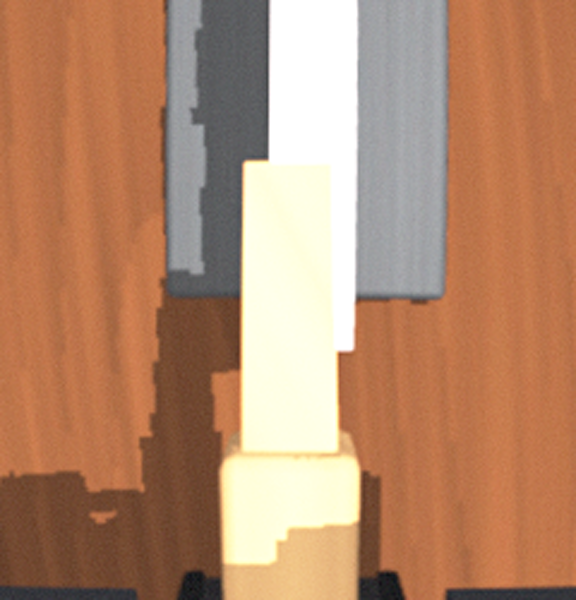

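The tip's centre is at crop (286.5,160). The bar's edges are at 269 and 357 near row 100, and its rear end is at row 350 with its right edge at 355. The wedge sits left of the axis, so I'll quantify that.

```bash
python3 - <<'E'
from h import *
im=dict(np.load('pics/w3.npz'))
f=lambda a,b,z: fish(im,200+a/2.4,40+b/2.4,z)*1e3
B=[f(269.5,y,.1) for y in(5,100)]+[f(357.5,y,.1) for y in(5,100,300)]+[f(355,350,.1)]
print(np.round(B,1))
T=[f(243.5,160,.131),f(330,160,.131),f(243,450,.1495),f(337.5,450,.1495),f(222,470,.1535),f(359,470,.1535)]
print(np.round(T,1))
o=np.array([571.3,101.2]); d=np.array([.0854,.9963]); n=np.array([.9963,-.0854])
for p in B+T: print(np.round([(p[:2]-o)@d,(p[:2]-o)@n],1))
E
```

```text
[[557.4  58.4 100. ]
 [555.7  36.7 100. ]
 [576.3  57.  100. ]
 [574.6  35.3 100. ]
 [571.3  -8.6 100. ]
 [570.1 -19.7 100. ]]
[[550.6  21.1 131. ]
 [566.2  19.9 131. ]
 [547.3 -28.5 149.5]
 [563.2 -29.7 149.5]
 [543.8 -30.7 153.5]
 [566.4 -32.4 153.5]]
[-43.9 -10.2]
[-65.6 -10. ]
[-43.6   8.8]
[-65.3   8.9]
[-109.4    9.4]
[-120.5    9.1]
[-81.5 -13.8]
[-81.4   1.9]
[-131.3  -12.9]
[-131.2    3.1]
[-133.7  -16.1]
[-133.5    6.5]
```

```bash
python3 -m inch '[[-1,10,4.5,6,0.012],[-1,10,0,6,0],[-1,0,0,4,0],[-1,0,0,0,0]]'
python3 - <<'E'
from h import *
delta([.5588,-.044,.1075],85)
E
```

```text
time: 8.22
position: [0.5543, -0.0545, 0.1171]
tool_rot: [2.326, 2.104, -0.027]
ft_force: [-0.0, -0.3, -1.0]
grip_width: 0.27
t 8.22 pos [554.3 -54.5 117.1] yaw 84.28 F [-0.  -0.3 -1. ] g 0.27
shift [11.1  3.5  9.4] twist -0.013 q [ 0.67  0.28 -0.72  1.79  0.22  1.16 -0.22]
```

```bash
python3 -m inch '[[-1,10,3,7,-0.008],[-1,0,0,0,0]]'
python3 - <<'E'
from h import *
for i in range(3):
    delta([.5588,-.044,.1075],85)
    im=snap('wrist','w4')
print(np.round(Ro.from_rotvec(ctrl.get_state()['tool_rot']).as_matrix(),3).tolist())
cv2.imwrite('pics/w4c.png',cv2.resize(im['color'][10:260,200:440,::-1],None,fx=2.4,fy=2.4,interpolation=cv2.INTER_CUBIC))
E
```

```text
time: 8.48
position: [0.5584, -0.045, 0.1097]
tool_rot: [2.317, 2.113, -0.027]
ft_force: [0.3, -0.2, -0.2]
grip_width: 0.274
t 8.47 pos [558.4 -45.  109.7] yaw 84.73 F [ 0.3 -0.2 -0.2] g 0.274
shift [1.1 0.3 2.1] twist -0.005 q [ 0.65  0.3  -0.72  1.79  0.23  1.15 -0.24]
t 8.53 pos [558.6 -45.8 110. ] yaw 84.68 F [ 0.5 -1.1  0.3] g 0.273
shift [1.9 0.1 2.5] twist -0.006 q [ 0.65  0.3  -0.72  1.79  0.23  1.15 -0.24]
t 8.57 pos [558.7 -46.2 110.2] yaw 84.65 F [-0.2 -0.3 -1.1] g 0.27
shift [ 2.2 -0.   2.7] twist -0.006 q [ 0.65  0.3  -0.72  1.79  0.23  1.15 -0.24]
[[0.093, 0.996, -0.008], [0.995, -0.094, -0.017], [-0.017, -0.006, -1.0]]
```

View pics/w4c.png

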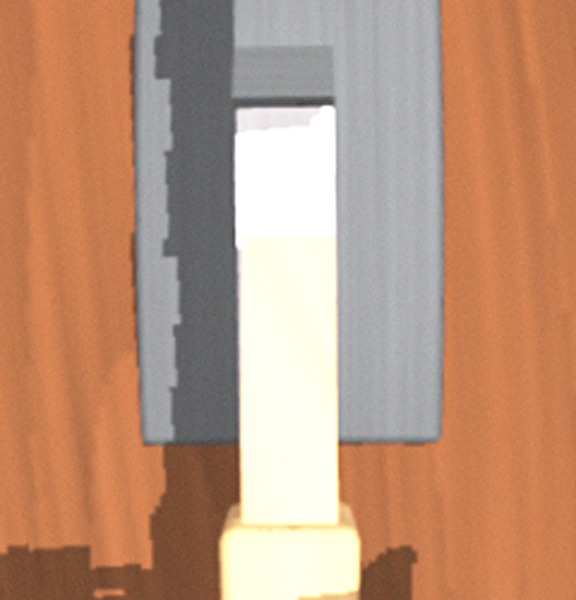

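The tip's edge is at row 238 (cols 241–336). The bar's edges there are about 236 and 336, and the clip's flared lip is at row 102 (cols 232–333). That looks nearly aligned, so I'll put numbers on it.

```bash
python3 - <<'E'
from h import *
im=dict(np.load('pics/w4.npz'))
f=lambda a,b,z: fish(im,200+a/2.4,10+b/2.4,z)*1e3
o=np.array([571.3,101.2]); d=np.array([.0854,.9963]); n=np.array([.9963,-.0854])
for nm,a,b,z in [('barL',236,180,.1),('barR',336,180,.1),('tipL',241,238,.1065),('tipR',336.5,238,.1065),('heelL',240.5,520,.1245),('heelR',338,520,.1245),('hL',221,540,.1285),('hR',360,540,.1285),('lipL',232,100,.110),('lipR',333.5,100,.110)]:
    p=f(a,b,z); print(nm,np.round([(p[:2]-o)@d,(p[:2]-o)@n],1))
E
```

```text
barL [-49.9  -9.9]
barR [-50.1   8.8]
tipL [-61.6  -8.6]
tipR [-61.7   8.6]
heelL [-109.7   -8.3]
heelR [-109.8    8.1]
hL [-112.1  -11.4]
hR [-112.2   11.5]
lipL [-36.4  -9.8]
lipR [-36.6   8.1]
```

```bash
python3 -m inch '[[-1,3,-0.4,3.5,0],[-1,0,0,0,0]]'
python3 - <<'E'
from h import *
delta([.5588,-.044,.1055],84.7)
im=ctrl.get_image('side');delta([.5588,-.044,.1055],84.7)
E
```

```text
time: 8.88
position: [0.5588, -0.0434, 0.1068]
tool_rot: [2.318, 2.109, -0.026]
ft_force: [0.1, -0.6, 0.0]
grip_width: 0.274
t 8.88 pos [558.8 -43.4 106.8] yaw 84.61 F [ 0.1 -0.6  0. ] g 0.274
shift [-0.6  0.1  1.3] twist -0.002 q [ 0.64  0.3  -0.72  1.79  0.24  1.14 -0.25]
t 8.93 pos [558.9 -43.6 106.9] yaw 84.6 F [ 0.6  0.  -1.3] g 0.269
shift [-0.4 -0.   1.4] twist -0.002 q [ 0.64  0.3  -0.72  1.79  0.24  1.14 -0.25]
```

```bash
python3 -m inch '[[-1,8,0,1,0],[-1,8,0,0.3,0],[-1,0,0,0,0]]'
python3 - <<'E'
from h import *
delta([.5613,-.0157,.1055],84.8)
E
python3 -m inch '[[-1,8,0,0,0],[-1,6,0,0,0],[-1,0,0,0,0]]'
python3 - <<'E'
from h import *
delta([.5613,-.0157,.1055],84.8)
im=snap('side','s5'); cv2.imwrite('pics/s5c.png',cv2.resize(im['color'][140:260,230:390,::-1],None,fx=5,fy=5,interpolation=cv2.INTER_CUBIC))
im=snap('wrist','w5')
E
```

```text
time: 9.3
position: [0.5615, -0.0274, 0.1065]
tool_rot: [2.317, 2.106, -0.025]
ft_force: [-0.6, 0.5, 2.0]
grip_width: 0.274
t 9.3 pos [561.5 -27.4 106.5] yaw 84.55 F [-0.6  0.5  2. ] g 0.274
shift [11.7 -1.3  0.8] twist -0.004 q [ 0.62  0.31 -0.73  1.79  0.24  1.14 -0.29]
time: 9.68
position: [0.5631, -0.0122, 0.1064]
tool_rot: [2.316, 2.107, -0.024]
ft_force: [-0.3, -0.4, 1.4]
grip_width: 0.269
t 9.68 pos [563.1 -12.2 106.4] yaw 84.57 F [-0.3 -0.4  1.4] g 0.269
shift [-3.7 -1.4  1. ] twist -0.004 q [ 0.59  0.31 -0.73  1.79  0.25  1.14 -0.31]
```

View pics/w5.png

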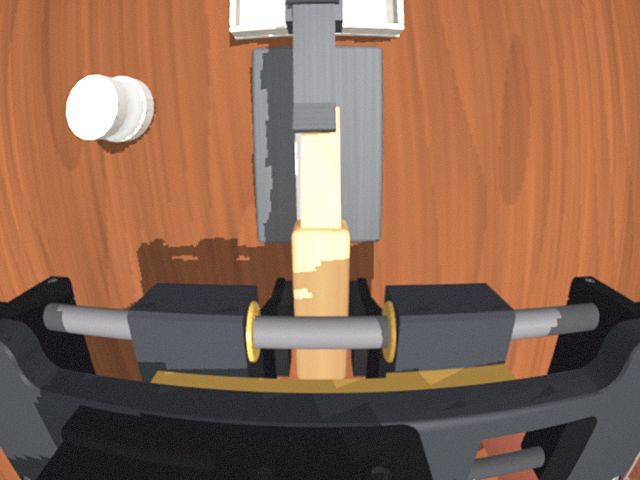

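The wedge's tip is under the lip. The blade, at cols 300–341, sits about 2 mm right of the tongue (293–336), so I'll correct sideways and push on in small steps.

```bash
cat >> h.py <<'E'
def sn():
    s=ctrl.get_state(); p=np.array(s['position'])*1e3; o=np.array([571.3,101.2]); q=p[:2]-o
    R=Ro.from_rotvec(s['tool_rot']).as_matrix()
    print('t',round(s['time'],2),'s %.1f lat %.1f z %.1f'%(q@[.0854,.9963],q@[.9963,-.0854],p[2]),'yaw %.2f'%np.degrees(np.arctan2(R[1,0],R[0,0])),'tilt %.3f'%R[2,0],'F',np.round(s['ft_force'],1))
E
python3 -m inch '[[-1,0,-1.7,0,-0.003],[-1,6,-0.3,0,0],[-1,6,-0.3,0,0],[-1,0,0,0,0]]'; python3 -c "from h import *
sn()"
python3 -m inch '[[-1,6,-0.3,0,0],[-1,6,-0.3,0,0],[-1,0,0,0,0]]'; python3 - <<'E'
from h import *
sn()
im=snap('wrist','w6'); cv2.imwrite('pics/w6c.png',cv2.resize(im['color'][0:250,200:440,::-1],None,fx=2.4,fy=2.4,interpolation=cv2.INTER_CUBIC))
E
```

```text
time: 10.28
position: [0.562, -0.002, 0.1065]
tool_rot: [2.315, 2.106, -0.027]
ft_force: [0.7, -0.6, 1.7]
grip_width: 0.269
t 10.28 s -103.6 lat -0.4 z 106.5 yaw 84.59 tilt -0.021 F [ 0.7 -0.6  1.7]
time: 10.65
position: [0.5628, 0.0059, 0.1067]
tool_rot: [2.315, 2.099, -0.033]
ft_force: [-0.2, -0.2, 2.6]
grip_width: 0.275
t 10.65 s -95.7 lat -0.3 z 106.7 yaw 84.40 tilt -0.027 F [-0.2 -0.2  2.6]
```

View pics/w6c.png

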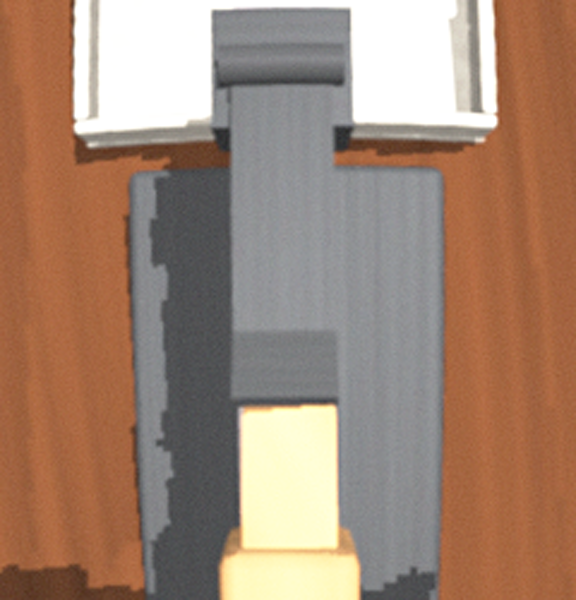

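The blade is now centred under the tongue, at cols 240–338 against 232–338. I'll push on.

```bash
python3 -m inch '[[-1,10,-0.3,0,-0.004],[-1,10,-0.3,0,0],[-1,10,-0.3,0,0],[-1,10,-0.3,0,0]]'; python3 -c "from h import *
sn()"
python3 -m inch '[[-1,10,-0.3,0,0],[-1,10,-0.3,0,0],[-1,0,0,0,0]]'; python3 - <<'E'
from h import *
sn()
im=snap('wrist','w7'); cv2.imwrite('pics/w7c.png',cv2.resize(im['color'][0:250,200:440,::-1],None,fx=2.4,fy=2.4,interpolation=cv2.INTER_CUBIC))
E
```

```text
time: 11.2
position: [0.567, 0.0326, 0.1072]
tool_rot: [2.311, 2.083, -0.052]
ft_force: [-2.3, -9.7, 7.5]
grip_width: 0.272
t 11.2 s -68.7 lat 1.5 z 107.2 yaw 84.06 tilt -0.045 F [-2.3 -9.7  7.5]
time: 11.58
position: [0.5682, 0.0442, 0.1072]
tool_rot: [2.311, 2.071, -0.067]
ft_force: [-1.4, 2.3, 3.0]
grip_width: 0.271
t 11.57 s -57.0 lat 1.8 z 107.2 yaw 83.75 tilt -0.057 F [-1.4  2.3  3. ]
```

View pics/w7c.png

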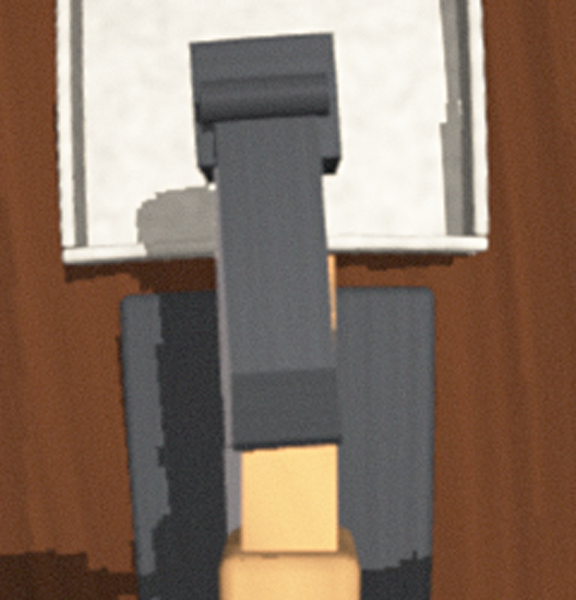

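The clip has moved about 28 mm with its tooth out of the notch. The wedge has drifted about 2 mm right and the clip is slightly skewed, so I'll re-centre and continue.

```bash
python3 -m inch '[[-1,0,-2,-0.7,-0.02],[-1,15,-0.7,0,-0.004],[-1,15,-0.7,0,-0.004],[-1,0,0,0,0]]'; python3 - <<'E'
from h import *
sn()
im=snap('wrist','w8'); cv2.imwrite('pics/w8c.png',cv2.resize(im['color'][0:250,200:440,::-1],None,fx=2.4,fy=2.4,interpolation=cv2.INTER_CUBIC))
E
```

```text
time: 12.12
position: [0.5687, 0.0687, 0.1069]
tool_rot: [2.279, 2.097, -0.075]
ft_force: [0.3, 2.2, 2.0]
grip_width: 0.268
t 12.12 s -32.6 lat 0.2 z 106.9 yaw 85.23 tilt -0.065 F [0.3 2.2 2. ]
```

View pics/w8c.png

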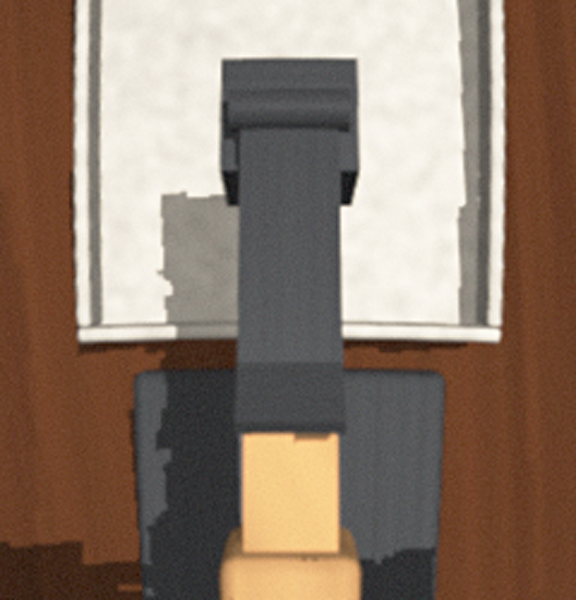

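The clip is straight again and near the end. Next comes the final push.

```bash
python3 -m inch '[[-1,14,-0.5,0,0],[-1,14,-0.5,0,0],[-1,14,-0.5,0,0],[-1,0,0,0,0]]'; python3 - <<'E'
from h import *
sn()
im=snap('wrist','w9'); a=cv2.resize(im['color'][0:250,200:440,::-1],None,fx=1.6,fy=1.6,interpolation=cv2.INTER_CUBIC)
im=snap('side','s9'); b=cv2.resize(im['color'][140:273,260:388,::-1],None,fx=3,fy=3)
o=np.zeros((400,770,3),np.uint8); o[:400,:384]=a; o[:399,386:770]=b; cv2.imwrite('pics/m9.png',o)
E
```

```text
time: 12.68
position: [0.5722, 0.0993, 0.1065]
tool_rot: [2.277, 2.079, -0.094]
ft_force: [0.1, 2.1, 2.3]
grip_width: 0.271
t 12.68 s -1.9 lat 1.0 z 106.5 yaw 84.79 tilt -0.083 F [0.1 2.1 2.3]
```

View pics/m9.png

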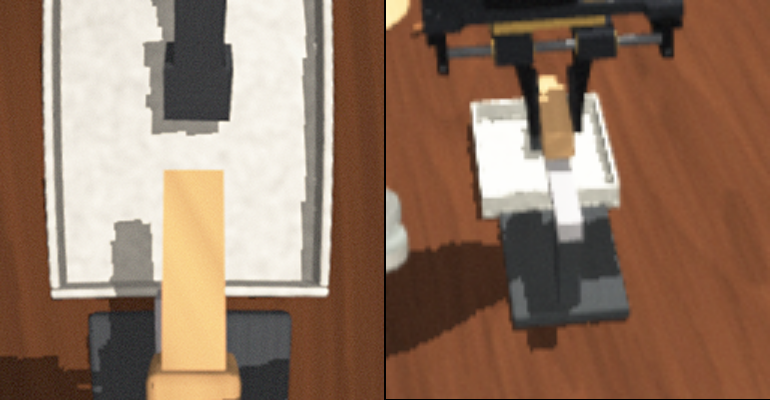

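The clip has dropped into the tray, well ahead of the wedge's tip at wrist-crop (195,170). I've used all 12 views, so the remaining checks are numerical. I'll lift away.

```bash
python3 -m inch '[[-1,0,0,-20,0],[-1,0,0,-25,0],[-1,-30,0,0,0],[-1,-50,0,0,0],[-1,-50,0,0,0]]'; python3 -c "
from h import *
sn();delta([.47,-.13,.12],85)"
```

```text
time: 13.4
position: [0.5574, -0.0223, 0.1642]
tool_rot: [2.268, 2.098, -0.098]
ft_force: [1.1, 0.4, -0.5]
grip_width: 0.272
t 13.4 s -124.2 lat -3.3 z 164.2 yaw 85.58 tilt -0.081 F [ 1.1  0.4 -0.5]
t 13.4 pos [557.4 -22.3 164.2] yaw 85.58 F [ 1.1  0.4 -0.5] g 0.272
shift [-110.2  -78.6   53.8] twist 0.01 q [ 0.58  0.24 -0.73  1.73  0.25  1.26 -0.3 ]
```

```bash
python3 -m inch '[[-1,-40,0,0,0],[-1,-30,-25,0,0],[-1,-25,-30,5,0],[-1,-10,-25,15,0],[-1,0,0,0,0]]'; python3 -c "
from h import *
delta([.47,-.13,.03],85)
im=snap('side','s10')
im=snap('top','t10')
v,u=np.mgrid[0:480,0:640]; K=im['K']; d=im['range_z']
P=np.stack([(u-K[0,2])/K[0,0]*d,(v-K[1,2])/K[1,1]*d,d],-1)-im['t']; P=P@im['R']
o=np.array([571.3,101.2]); q=P[...,:2]*1e3-o; s=q@[.0854,.9963]; l=q@[.9963,-.0854]; z=P[...,2]*1e3
dark=(im['color'].max(-1)<110)
m=dark&(s>20)&(s<220)&(abs(l)<90)&(z>8)&(d>0)
print('clip',m.sum(),s[m].min(),s[m].max(),l[m].min(),l[m].max(),np.percentile(z[m],[5,50,95]))
m=(z>90)&(abs(l)<15)&(s>-130)&(s<80); print('bar',s[m].min(),s[m].max(),np.percentile(z[m],[50,99]))
"
```

```text
time: 14.02
position: [0.4632, -0.1293, 0.1551]
tool_rot: [2.277, 2.091, -0.104]
ft_force: [1.2, 1.3, 0.3]
grip_width: 0.267
t 14.03 pos [ 463.2 -129.3  155.1] yaw 85.15 F [1.2 1.3 0.3] g 0.267
shift [ 10.1   8.1 124.6] twist 0.003 q [ 0.81  0.04 -0.67  1.93  0.11  1.19  0.02]
clip 47 20.06424886770397 193.58508675754734 -30.878520349693627 11.186670179607924 [ 9.49393166 13.91835906 44.35316681]
bar -119.66185963942152 50.46687944405157 [ 99.7746882  102.76315488]
```

```bash
python3 -m inch '[[-1,0,0,45,0],[-1,0,0,45,0],[-1,0,0,35,0],[-1,0,0,10,0],[-1,0,0,0,0]]'; python3 -c "
from h import *
delta([.47,-.13,.012],85)"
```

```text
time: 14.75
position: [0.4746, -0.1353, 0.0233]
tool_rot: [2.26, 2.097, -0.084]
ft_force: [0.1, -0.3, 0.2]
grip_width: 0.274
t 14.75 pos [ 474.6 -135.3   23.3] yaw 85.69 F [ 0.1 -0.3  0.2] g 0.274
shift [ 5.8 -5.  10.8] twist 0.012 q [ 0.76  0.24 -0.65  2.04  0.28  0.92 -0.12]
```

```bash
for i in 1; do python3 -m inch '[[-1,0,0,8,0],[-1,0,0,0,0]]'; done; python3 -m inch '[[-1,0,0,4,0],[-1,0,0,0,0]]';  python3 -m inch '[[-1,0,0,4,0],[-1,0,0,0,0]]'
```

```text
time: 15.0
position: [0.477, -0.1359, 0.0173]
tool_rot: [2.257, 2.095, -0.081]
ft_force: [-0.4, 0.1, -0.6]
grip_width: 0.265
time: 15.25
position: [0.478, -0.1367, 0.0143]
tool_rot: [2.256, 2.093, -0.08]
ft_force: [-0.0, -0.3, -0.3]
grip_width: 0.269
time: 15.5
position: [0.4781, -0.1372, 0.0104]
tool_rot: [2.255, 2.092, -0.08]
ft_force: [-0.1, 0.3, -1.3]
grip_width: 0.272
```

```bash
python3 -m inch '[[-1,0,0,3,0],[-1,0,0,0,0]]'; python3 -m inch '[[-1,0,0,3,0],[-1,0,0,0,0]]'; python3 -m inch '[[-1,0,0,2,0],[-1,0,0,0,0]]'
```

```text
time: 15.75
position: [0.4782, -0.1375, 0.0072]
tool_rot: [2.256, 2.092, -0.08]
ft_force: [-0.5, 0.3, -0.8]
grip_width: 0.273
time: 16.0
position: [0.4787, -0.1377, 0.0064]
tool_rot: [2.255, 2.092, -0.082]
ft_force: [-0.3, 0.9, 1.0]
grip_width: 0.273
time: 16.25
position: [0.4791, -0.1378, 0.0063]
tool_rot: [2.255, 2.092, -0.084]
ft_force: [-1.7, 0.7, 2.4]
grip_width: 0.272
```

Contact came at about 6.3 mm, close to the original grasp height, so the wedge is essentially flat. I'll let go and back off.

```bash
python3 -m inch '[[0,0,0,0,0],[0,0,0,0,0],[0,0,0,0,0],[0,0,0,-30,0],[0,0,0,-50,0]]'; python3 -m inch '[[0.5,-40,0,-50,0],[0.5,-62,0,-30,0],[0.5,-62,0,0,0],[0.5,-50,0,0,0],[0.5,0,0,0,0]]'; python3 - <<'E'
from h import *
delta([.47,-.13,.012],85)
for n in('top','side'):
    im=snap(n,n+'F')
    v,u=np.mgrid[0:480,0:640]; K=im['K']; d=im['range_z']
    P=np.stack([(u-K[0,2])/K[0,0]*d,(v-K[1,2])/K[1,1]*d,d],-1)-im['t']; P=P@im['R']*1e3
    q=P[...,:2]-[571.3,101.2]; s=q@[.0854,.9963]; l=q@[.9963,-.0854]; z=P[...,2]
    def rep(nm,m):
        if m.sum()<5: print(nm,'none');return
        r=cv2.minAreaRect(P[m][:,:2].astype(np.float32)); print(n,nm,m.sum(),np.round(r[0],1),np.round(r[1],1),round(r[2],1),'z',np.round(np.percentile(z[m],[5,50,95]),1))
    rep('bar',(z>90)&(abs(l)<20)&(s>-130)&(s<90)&(d>0))
    rep('above bar',(z>104)&(abs(l)<20)&(s>-130)&(s<90)&(d>0))
    rep('clip dark in tray',(im['color'].max(-1)<100)&(s>45)&(s<180)&(abs(l)<50)&(z>3)&(z<60)&(d>0))
    rep('wedge',(z>3)&(z<40)&(abs(P[...,0]-470)<60)&(P[...,1]>-225)&(P[...,1]<-21)&(d>0))
    rep('wedge handle',(z>20.5)&(z<40)&(abs(P[...,0]-470)<60)&(P[...,1]>-225)&(P[...,1]<-21)&(d>0))
    rep('jar',(z>45)&(np.hypot(P[...,0]-425.7,P[...,1]-103.7)<40)&(d>0))
    rep('tape',(z>12)&(np.hypot(P[...,0]-626.5,P[...,1]+378.7)<60)&(z<40)&(d>0))
    rep('tumbler',(z>100)&(np.hypot(P[...,0]-735,P[...,1]+220)<70)&(d>0))
E
```

```text
time: 16.88
position: [0.4752, -0.1306, 0.0829]
tool_rot: [2.261, 2.097, -0.089]
ft_force: [0.7, -1.4, 0.0]
grip_width: 0.499
time: 17.5
position: [0.4625, -0.3393, 0.1848]
tool_rot: [2.25, 2.094, -0.086]
ft_force: [-0.2, 0.9, 0.7]
grip_width: 0.742
t 17.5 pos [ 462.5 -339.3  184.8] yaw 85.85 F [-0.2  0.9  0.7] g 0.742
shift [223.5  -9.4 154. ] twist 0.015 q [ 1.01  0.18 -0.52  1.73  0.17  1.22  0.37]
top bar 1121 [568.2  66.8] [170.4  18.5] 85.2 z [ 95.3  99.7 101.8]
above bar none
clip dark in tray none
top wedge 857 [ 474.7 -124.5] [201.6 117.1] 86.5 z [ 3.3 22.3 25.7]
top wedge handle 518 [ 479.7 -135.2] [78.7 23.9] 86.1 z [21.1 23.7 26.1]
top jar 499 [425.7 103.8] [42.  41.6] 18.6 z [51.8 54.5 56.6]
top tape 613 [ 626.6 -378.6] [71.2 70.3] 50.3 z [14.7 21.8 24.4]
top tumbler 1414 [ 732.4 -221.3] [66.8 57.5] 62.4 z [109.  135.9 191. ]
side bar 199 [565.7  49. ] [140.1  18.1] 85.1 z [ 93.2  98.9 100.8]
above bar none
clip dark in tray none
side wedge 397 [ 468.  -134.3] [119.9  81.4] 83.8 z [ 7.6 22.2 24.8]
side wedge handle 284 [ 478.5 -137.2] [78.3 23.8] 85.9 z [21.1 23.  24.9]
side jar 87 [413.2 103.2] [42.3 17.4] 83.2 z [46.4 53.5 55.7]
side tape 724 [ 626.1 -379.4] [72.8 70.8] 39.1 z [13.3 20.3 22.7]
side tumbler 1315 [ 732.2 -231.5] [51.6 66.7] 62.8 z [105.  133.3 189.1]
```

Bar clear, wedge flat, others unmoved. I still have to find the clip by its height inside the tray.

```bash
python3 - <<'E'
from h import *
im=dict(np.load('pics/topF.npz'))
v,u=np.mgrid[0:480,0:640]; K=im['K']; d=im['range_z']
P=np.stack([(u-K[0,2])/K[0,0]*d,(v-K[1,2])/K[1,1]*d,d],-1)-im['t']; P=P@im['R']*1e3
q=P[...,:2]-[571.3,101.2]; s=q@[.0854,.9963]; l=q@[.9963,-.0854]; z=P[...,2]
m=((s>42)&(s<178)&(abs(l)<50)&(z>9)&(z<85)&(d>0)).astype(np.uint8)
n,lab,stt,c=cv2.connectedComponentsWithStats(m)
for i in range(1,n):
    if stt[i,4]>15:
        k=lab==i; print(stt[i],'s %.0f..%.0f l %.0f..%.0f'%(s[k].min(),s[k].max(),l[k].min(),l[k].max()),'z',np.round(np.percentile(z[k],[5,50,95])),'rgb',np.median(im['color'][k],0))
E
```

```text
[119 228  38  19 454] s 116..178 l -10..17 z [20. 34. 46.] rgb [131. 125. 118.]
```

```bash
python3 - <<'E'
from h import *
for nm in('topF','sideF'):
    im=dict(np.load(f'pics/{nm}.npz'))
    v,u=np.mgrid[0:480,0:640]; K=im['K']; d=im['range_z']
    P=np.stack([(u-K[0,2])/K[0,0]*d,(v-K[1,2])/K[1,1]*d,d],-1)-im['t']; P=P@im['R']*1e3
    q=P[...,:2]-[571.3,101.2]; s=q@[.0854,.9963]; l=q@[.9963,-.0854]; z=P[...,2]
    k=(s>60)&(s<260)&(abs(l)<45)&(z>8)&(z<90)&(d>0)
    print(nm)
    for a in range(60,240,6):
        b=k&(s>=a)&(s<a+6)
        if b.sum()>2: print(a,b.sum(),'l %.0f..%.0f'%(l[b].min(),l[b].max()),'z',np.round(np.percentile(z[b],[5,50,95])),np.median(im['color'][b],0))
E
```

```text
topF
114 33 l -10..16 z [23. 26. 29.] [148. 140. 132.]
120 51 l -43..16 z [24. 27. 30.] [134. 128. 120.]
126 58 l -9..16 z [25. 30. 33.] [133.  127.  120.5]
132 55 l -9..17 z [27. 33. 36.] [133. 126. 118.]
138 40 l -9..13 z [20. 34. 37.] [131. 125. 118.]
144 43 l -5..14 z [18. 37. 39.] [129. 123. 116.]
150 39 l -4..14 z [15. 39. 41.] [127. 122. 115.]
156 43 l -4..14 z [19. 41. 44.] [127. 121. 115.]
162 42 l -3..14 z [21. 43. 46.] [126.5 121.  116. ]
168 40 l -4..24 z [18. 45. 48.] [125.5 120.5 115. ]
174 16 l -32..12 z [18. 35. 47.] [127.  122.5 115. ]
180 185 l -45..45 z [ 9. 19. 24.] [175. 165. 149.]
186 28 l -2..15 z [23. 24. 26.] [128. 121. 116.]
192 26 l -3..14 z [21. 23. 26.] [128.  120.  113.5]
sideF
174 8 l 20..37 z [10. 16. 20.] [196.  193.5 179.5]
180 32 l 21..43 z [ 9. 15. 22.] [197.  195.5 181. ]
186 4 l 27..38 z [14. 18. 20.] [208.  185.  165.5]
```

```bash
python3 -c "
from h import *
a=np.load('pics/t10.npz');b=np.load('pics/topF.npz')
print('tray change px',(np.abs(a['color'][195:290,80:215].astype(int)-b['color'][195:290,80:215]).max(-1)>50).sum())
st()
print(ctrl.close_job())"
```

```text
tray change px 0
17.6 [ 0.4641 -0.3341  0.1844] [ 2.245  2.102 -0.083] F [-1.   0.6 -0.6] g 0.745 q [ 1.01  0.17 -0.53  1.73  0.17  1.22  0.37]
[[0.066, 0.998, 0.005], [0.994, -0.065, -0.085], [-0.084, 0.01, -0.996]]
the job is handed in; nothing more can be done
None
```

The clip is off the bar and in the tray, but its lip rests on the tray's far wall and sticks out about 13 mm beyond it. I drew the wedge out by its blade, laid it flat, regripped it by the handle and pushed the clip along the bar until it fell. I then laid the wedge down and handed the job in at 17.6 s of the 53 s allowed.

**What the last checks showed:**
- **Bar:** nothing is left on it. Its full 170 mm length is visible and no reading lies above its top.
- **Clip:** it appears to have turned end over end, with the sleeve and most of its length inside the tray. The tray area did not change between pictures taken about 3.5 s apart. I did not nudge the clip further in, to keep the gripper off it.
- **Wedge:** it lies flat at about (479, -136) mm, well clear of the tray. The top of its handle reads 23–24 mm, against 24 mm expected.
- **Other objects:** the tumbler, paint jar and tape roll are where they started, to within 0.1 mm in the top view.
- **Robot:** the arm is about 18 cm above the table, open and touching nothing.

**What went less smoothly:**
- **Skew while pushing:** the wedge drifted about 2 mm sideways and skewed the clip. I re-centred it before the final push.
- **Tool tilt:** the push tilted the tool about 4° nose-down. The wedge still touched the table at close to its original grasp height.
- **Finding the clip:** my first two colour-based searches for it in the tray failed, so its position comes from the height map alone.

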